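Wind up the board jack with its crank

TASK

Take the loose crank off its parking stand, fit it fully onto the leaning shaft of the board jack and wind the jack up until the top of its platform is level with the top of the gauge pointer beside it. Leave the crank on the shaft and let go; do not shift the pointer, and leave the meter, the parts bin and the flux bottle where they are.

Things in the scene. Friction and masses are not known exactly. Their poses are not given: they have to be found in the camera images.
- crank: Loose steel crank, about 230 g, upright on the stand at any yaw. Origin: centre of the hub's underside; z along the hub axis to the handle side, x along the arm from hub to handle. Hub: tube, outer 30 mm, z 10 to 48, bore 14.4 mm open below; under it two lugs at +x and -x (z 0 to 10, 9 to 17 mm off axis, 12 mm wide). Flat arm z 48 to 56 mm, 22 mm wide, x -15 to 63.
- crank_block (a point): Middle of the crank's square steel grip block: on the hub axis above the arm, 20 x 20 mm, 56 to 88 mm above the crank's origin (this point at 72 mm), sides parallel to the crank's x and y.
- crank_grip (a point): Middle of the crank's handle, a black upright sleeve of 18 mm diameter that spins freely on its own axis: 50 mm from the hub axis, 88 mm above the crank's origin; the sleeve runs from 58 to 110 mm above the origin. Its z is the sleeve's axis; its x and y spin with it.
- stand: Fixed parking stand, left or right: dark disc, 68 mm diameter, 15 mm high, with an upright 12 mm pin that ends 62 mm above the bench (top 10 mm tapered). Origin: centre of its underside. The crank's hub stands over the pin, its lugs on the disc: lift it straight up by 50 mm or more to free it.
- jack: Fixed grey board jack, base 150 x 150 mm; z up, -x its front. Origin on the bench, 35 mm in front of the base's middle. A shaft leaning 35 degrees to the front sticks out of a sloping gearbox at the front. On top a platform 150 x 150 x 8 mm (x -40 to 110 mm) with a green circuit board, 20 mm high in all. Left of it a 247 mm high, 14 mm thick gauge column at x 30, y 108 mm.
- shaft (a joint): Turn of the jack's crank shaft, rad. Growing = clockwise seen looking down on the shaft's end from the handle side = platform up, 12 mm per turn (0 = platform top 158 mm above the bench; at most 60 mm more). Takes about 0.12 N m; stays where it is left. Start 0 to 5.2.
- shaft_seat (a point): On the axis of the jack's shaft, where the crank's origin lies when fully fitted (hub tube resting on the cross-pin). z points out along the shaft, x along its cross-pin; x, y turn with the shaft. Shaft 12 mm round, ends 45 mm beyond this point, last 10 mm tapered to 5 mm. Cross-pin 6 mm thick, 32 mm long, centred 7 mm beyond this point.
- shaft_tip (a point): Outer end of the jack's shaft, on its axis; axes as shaft_seat. The crank fits only with its x axis (the lugs) over about 50 degrees away from the line of the cross-pin, best square to it, lugs going down beside the pin. Lugs and pin have about 80 degrees of free play: a released crank may swing down by its weight without turning the shaft.
- deck_level (a point): Point on the upper face of the jack's platform, 2 mm in from its left (+y) edge, beside the pointer. 158 to 168 mm above the bench at the start.
- pointer_tip (a point): Upper face of the tip of the gauge pointer: a dark steel blade 12 mm wide, 4 mm thick, on a clamp on the gauge column, its tip 6 mm from the platform's left edge. Preset 18 to 38 mm higher than the platform starts.
- meter: Red multimeter lying flat on the left behind, 150 x 75 x 32 mm. Origin: centre of its underside. Bystander.
- bin: Small open clear plastic parts bin, 100 x 80 x 50 mm, with components, on the side where the stand is not. Origin: centre of its underside. Bystander.
- flux: Small flux bottle, 44 mm diameter, 110 mm tall, standing on the right behind. Origin: centre of its underside. Bystander.
Mind the look-alikes: they are no part of the job. Leave any yellow look-alike of the crank alone.

How it is judged (in metres and radians):
On the way, in this order (a step that is already met when the one before it is completed fails the run):
1. the crank is fully fitted on the jack's shaft (distance between crank and shaft_seat below 0.006 m and angle between the z axis of crank and the z axis of shaft_seat, either way round below 0.15 rad), for 0.2 s.
2. with the crank on the shaft, the platform is level with the pointer (distance between crank and shaft_seat below 0.008 m and angle between the z axis of crank and the z axis of shaft_seat, either way round below 0.2 rad and z of deck_level in the frame of pointer_tip between -0.004 and 0.004 m), for 0.3 s.
At the end, for the whole second after the job is handed in: The platform's upper face is within 4 mm of the height of the pointer's upper face, the crank is fully on the shaft (its origin within 6 mm of the seat and its axis within 0.15 rad of the shaft's), and crank and shaft are at rest (all of step 1 and z of deck_level in the frame of pointer_tip between -0.004 and 0.004 m and linear speed of crank below 0.02 m/s and velocity of joint shaft between -0.1 and 0.1 rad/s); the robot touches nothing.
It fails at once if the platform is moved (by more than 6 mm) while the crank is not on the shaft (distance of deck_level from where it was at the start of the episode above 0.006 m and not (distance between crank and shaft_seat below 0.015 m and angle between the z axis of crank and the z axis of shaft_seat, either way round below 0.3 rad)).
It fails at once if the pointer is shifted by more than 4 mm (distance of pointer_tip from where it was at the start of the episode above 0.004 m).
It fails at once if the meter, the bin or the bottle is moved by more than 30 mm or tipped (distance of any of meter, bin, flux from where it was at the start of the episode above 0.03 m or angle between any of meter, bin, flux's own z axis and vertical above 0.3 rad).
It also fails if it takes over 69 s, if anything falls off the work surface, if the arm or the gripper's body presses on something with over 40 N, if the wrist force passes 120 N, or if a joint passes its speed limit or range.

ROBOT

A 7-joint arm with a two-finger parallel gripper is mounted at the origin on the work surface. World frame = base frame: x ahead of the robot, y to its left, z up, the work surface at z = 0. Lengths are in mm, angles in degrees, forces in N, time in s.
With the tool pointing down it reaches from about 425 to 875 mm from the base axis. Payload 4.7 kg.
Tool frame: the origin (TCP) lies midway between the tips of the shut fingers; the grasp point (between the pads) lies 19 mm behind it; z points along the fingers, y is the line along which they close (so a half turn about z gives the same grasp; the last joint's range is limited). The gripper opens to 87 mm and grips with 3 to 60 N. Pads are 19 mm wide; open, the fingers measure 117 mm over their backs; the gripper's body (75 mm by 190 mm) begins 51 mm behind the grasp point.
Start: joints at [70.881, 18.392, -4.016, 83.108, 1.295, 78.541, -3.26], TCP at [221.521, -611.109, 222.587] pointing down, gripper open.
Joint ranges: [-163.93, 163.93], [-17.29, 119.83], [-79.2, 71.16], [3.27, 140.29], [-89.18, 269.18], [5.43, 117.66], [-154.24, 154.24]. Speed limits (degrees/s): [147.25, 147.25, 180, 180, 180, 180, 180].

INTERFACE

Orientations are given as a 3x3 rotation matrix whose columns are the frame's x, y, z axes.
In Python, from plant import state, imaging, ticket, search_frame, tip_of gives the robot as it stands.
- The arm moves only by the tool apply_moves, never from a script. Its argument "series" is a list of rows, each an object of numbers: "claw": the gripper command: -1 is fully open, 1 is shut, values between are in proportion; "x", "y", "z": the shift along the tool's x, y, z scaled (see below); "twist": the turn about the tool's z scaled (see below). In form: [{"claw": .., "x": .., "y": .., "z": .., "twist": ..}, ...]. A call has 1 to 12 rows; each row is the pose to reach, as a shift and turn from the pose commanded when the call began, along the tool's axes at that moment; what a row does not reach only later rows make up. The controller multiplies each number of a shift by 100 cm and each number of a turn by 90 degrees. A row lasts 1/10 s, in which the tool goes at most 50 mm and 8.59 degrees, less where a joint would pass 70% of its speed; a pose out of reach is approached as far as the arm can. A call with a number of a shift or a turn outside -1 to 1 is refused whole. A call with a gripper value outside its range is refused whole. The fingers move at their own pace and stop on an object; "squeeze" is the grip in N (left out, the last holds). Time passes only in rows, so rows that repeat a pose let the fingers close. It gives the time, the measured TCP pose, the force, the opening and the grip force at its end, in the units of the state.
- state(): the state, without advancing time (a new reading comes with each control period).
- imaging.snapshot(name): name is "scene" or "top"; returns a dict with "frame" (420x560x3 uint8, blue, green, red), "depth" (420x560 float32, mm along the optical axis (not along the pixel's ray), 0 where there is no reading), "intrinsics" (3x3 intrinsics, pixels), "D" ([k1, k2, p1, p2, k3] as OpenCV has them; the pictures are not rectified), "extrinsics" (4x4, takes a point from world to camera coordinates). Camera axes: x right, y up, looking along -z (the intrinsics and any distortion apply to the point x, -y, -z); pixel columns grow to the right and rows downward; lengths in mm; the calibration is good to about 2 mm. A picture is of the moment at which its call begins.
- ticket.hand_in(): hands the job in; it is judged then, once.
Trained networks look in a picture, given as the dict that the camera call returned (one of the last four; its "shot" number tells which), for a name from the list of things; names that differ only in an ending like _2 or _b are one class to them, and where a whole thing is asked for, a point or a joint stands for the part that bears it (a point fixed in the world has none). Each returns a list of dicts, best first, with "p" (0 to 1); they miss things now and then, are a little off and sometimes report something else, mostly with a low value. They report only what shows in the picture. A call takes as long as a camera call. They do not tell look-alikes from the thing itself.
- search_frame(picture, query): "xyz" ([x, y, z] in mm, in world coordinates, good to about 4 mm: the middle of the surface that is visible of it).
- tip_of(picture, query): "xyz" ([x, y, z] in mm, in world coordinates, good to about 4 mm: a listed point, or the origin of a listed thing).
The state is a dict: "time": time; "joints": joint angles; "qd": joint speeds; "tau": joint torques, N m; "tool_pos": TCP position; "orientation": TCP orientation; "ft_force": force on the tool from outside, world axes, zero at the start; "torque": the same for the moment, N m; "finger_gap": finger opening in mm; "grasp_force": force on a finger pad.
Only numpy, scipy, OpenCV 4.12 (cv2) and the standard library are available. Lean on these libraries where they do the work, as an engineer would, in place of code of your own. Each camera call takes 0.05 s, during which the arm holds its last target. There are 200 camera calls.

## Working session

There is one attempt and no reset: what is moved stays moved. The work goes in short steps, Python scripts to look and compute and a tool call to move; the robot and the scene stay as the last step left them, time stands still between calls to the robot, and variables do not carry over. Pictures are saved under pics/ and viewed, at most 10 in all, crops included, and the job is handed in when it is done.

Besides the shell and the picture viewer there is one more tool, called by a JSON object that holds its "name" and its "arguments". apply_moves: Moves the arm, as the interface text tells. Its arguments: {"type":"object","properties":{"series":{"type":"array","items":{"type":"object","properties":{"claw":{"type":"number"},"x":{"type":"number"},"y":{"type":"number"},"z":{"type":"number"},"twist":{"type":"number"}}}},"squeeze":{"type":"number"}},"required":["series"]}

```bash
mkdir -p pics; ls
python3 - <<'E'
from plant import state, imaging, search_frame, tip_of
import cv2, numpy as np
s=state(); print({k:np.round(v,2).tolist() for k,v in s.items()})
for n in ["scene","top"]:
    p=imaging.snapshot(n); cv2.imwrite(f"pics/{n}0.png",p["frame"])
    print(n,np.round(p["extrinsics"],3).tolist(),p["intrinsics"].tolist() if hasattr(p["intrinsics"],'tolist') else p["intrinsics"])
    for q in ["crank","crank_block","crank_grip","stand","jack","shaft_seat","shaft_tip","deck_level","pointer_tip","bin","flux","meter"]:
        print(q,[(round(d["p"],2),np.round(d["xyz"]).tolist()) for d in tip_of(p,q)][:3])
E
```

```text
pics
{'time': 0.0, 'joints': [70.88, 18.44, -4.02, 83.17, 1.3, 78.54, -3.26], 'qd': [-0.0, 0.01, -0.09, -0.0, -0.05, 0.03, -0.13], 'tau': [0.0, -49.13, -0.4, -31.25, -0.06, 0.04, 0.0], 'tool_pos': [221.31, -610.59, 221.44], 'orientation': [[0.94, 0.34, -0.0], [0.34, -0.94, 0.0], [-0.0, -0.0, -1.0]], 'ft_force': [-0.37, 0.1, 1.0], 'torque': [0.01, 0.02, -0.02], 'grasp_force': 0.0, 'finger_gap': 87.23}
scene [[-0.744, 0.669, 0.0, 431.921], [-0.52, -0.579, 0.627, 223.704], [0.42, 0.467, 0.779, -1557.448], [0.0, 0.0, 0.0, 1.0]] [[472.29651693630524, 0.0, 273.4930646899719], [0.0, 472.29651693630524, 209.9812200741785], [0.0, 0.0, 1.0]]
crank [(0.82, [362.0, -218.0, 0.0]), (0.8, [467.0, -358.0, 6.0]), (0.63, [462.0, -254.0, 14.0])]
crank_block [(0.88, [460.0, -251.0, 93.0]), (0.68, [433.0, -138.0, 70.0]), (0.64, [471.0, -351.0, 77.0])]
crank_grip [(0.6, [474.0, -407.0, 89.0]), (0.59, [327.0, -182.0, 88.0]), (0.57, [514.0, -256.0, 109.0])]
stand [(0.6, [458.0, -249.0, -2.0])]
jack [(0.69, [736.0, 29.0, 160.0]), (0.57, [722.0, -42.0, -1.0])]
shaft_seat [(0.61, [644.0, -65.0, 74.0])]
shaft_t
[... 571 characters left out ...]
34.0, -137.0, -6.0])]
crank_block [(0.7, [469.0, -348.0, 73.0]), (0.59, [432.0, -138.0, 75.0]), (0.56, [308.0, -341.0, 68.0])]
crank_grip [(0.64, [343.0, -303.0, 83.0]), (0.59, [332.0, -183.0, 87.0]), (0.55, [468.0, -403.0, 92.0])]
stand [(0.55, [461.0, -252.0, 5.0]), (0.39, [467.0, -253.0, 88.0]), (0.26, [725.0, 343.0, 7.0])]
jack [(0.82, [727.0, -48.0, 0.0])]
shaft_seat [(0.62, [641.0, -69.0, 73.0]), (0.22, [546.0, 253.0, 2.0])]
shaft_tip [(0.6, [620.0, -75.0, 111.0])]
deck_level [(0.93, [737.0, 29.0, 161.0])]
pointer_tip [(0.68, [732.0, 37.0, 195.0]), (0.58, [465.0, -252.0, 88.0])]
bin [(0.95, [541.0, 251.0, 2.0]), (0.68, [640.0, -66.0, 74.0])]
flux [(0.78, [724.0, -282.0, 2.0])]
meter []
```

View pics/scene0.png

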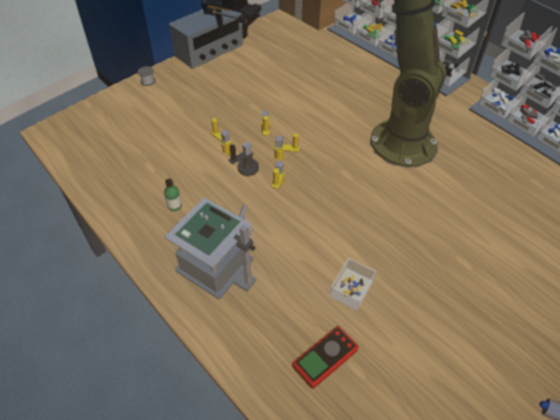

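View pics/top0.png

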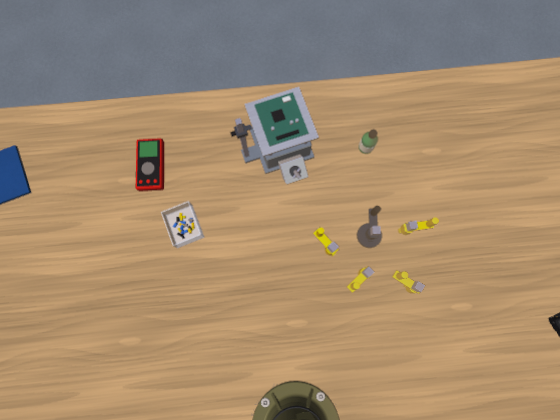

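Scene: the candidates for the crank are the four yellow look-alikes at scene pixels (218,133), (266,125), (285,147), (278,177), plus the grey crank with a black handle on the dark stand, block at (247,152). In top view that one is at (372,228). I choose the grey/black crank on the stand and check it, and the shaft, in one close crop.

```bash
cat > h.py <<'E'
from plant import state, imaging, search_frame, tip_of
import cv2, numpy as np
def cloud(p):
    h,w=p["depth"].shape
    u,v=np.meshgrid(np.arange(w),np.arange(h))
    K=np.array(p["intrinsics"],float);D=np.array(p["D"],float)
    n=cv2.undistortPoints(np.stack([u,v],-1).reshape(-1,1,2).astype(np.float64),K,D).reshape(h,w,2)
    z=p["depth"].astype(float)
    c=np.stack([n[...,0]*z,-n[...,1]*z,-z],-1)
    E=np.array(p["extrinsics"],float)
    W=(c-E[:3,3])@E[:3,:3]
    W[z<=0]=np.nan
    return W
def project(p,P):
    E=np.array(p["extrinsics"],float);c=np.atleast_2d(P)@E[:3,:3].T+E[:3,3]
    c=c*[1,-1,-1]
    return cv2.projectPoints(c.reshape(-1,1,3),np.zeros(3),np.zeros(3),np.array(p["intrinsics"],float),np.array(p["D"],float))[0].reshape(-1,2)
E
python3 - <<'E'
from h import *
p=imaging.snapshot("top");np.savez("top.npz",frame=p["frame"],depth=p["depth"])
f=p["frame"];r=lambda a:cv2.resize(a,(400,400),interpolation=cv2.INTER_CUBIC)
cv2.imwrite("pics/crop1.png",np.hstack([r(f[190:250,340:400]),r(f[147:191,270:314])]))
W=cloud(p)
# platform: z 150..190 near jack
m=(W[...,2]>150)&(W[...,2]<185)&(abs(W[...,0]-760)<110)&(abs(W[...,1]+40)<110)
# remove pointer/column: largest component
n,l,st,ce=cv2.connectedComponentsWithStats(m.astype(np.uint8));k=1+st[1:,4].argmax();P=W[l==k]
print("rect",cv2.minAreaRect(P[:,:2].astype(np.float32)),np.percentile(P[:,2],[2,10,25,50,75,90,98]).round(1))
# crank parts
for lo,hi,nm in [(82,95,"block"),(100,118,"handle"),(50,62,"armplate")]:
    m=(W[...,2]>lo+7)&(W[...,2]<hi+10)&(np.hypot(W[...,0]-470,W[...,1]+252)<75)
    Q=W[m];print(nm,len(Q),np.nanmean(Q,0).round(1))
q=W[225:245,360:385:3][::3]; print(q.round(0)[...,2].astype(int))
for c in ["top","scene","top","scene"]:
    p=imaging.snapshot(c)
    for q in ["crank_block","crank_grip","stand","shaft_seat","shaft_tip","deck_level","pointer_tip","jack"]:
        d=[e["xyz"] for e in tip_of(p,q) if not q.startswith("crank") or np.hypot(e["xyz"][0]-485,e["xyz"][1]+252)<45]
        if d: print(c,q,np.round(d[0],1))
E
```

```text
rect ((758.8624267578125, -37.77227020263672), (153.94700622558594, 151.0326690673828), 13.651070594787598) [156.8 158.9 160.7 168.2 171.1 173.4 178.5]
block 66 [ 468.  -252.7  100.2]
handle 53 [ 505.5 -257.3  121.2]
armplate 94 [ 482.9 -252.    68.8]
[[  2  15  18  16  72  71  -1   1   4]
 [ 14  14  16  13  97 102 106   2   0]
 [ 14  15  16  66  96 105 106  15   3]
 [ 12  13  39  58  91  98  97  12   0]
 [ 17  19  14  56  71  73  72  16   3]
 [ 17  16  19  28  26  18  18  15  -2]
 [  5  13  12  13  13  18  17   2  -2]]
top crank_block [ 464.6 -252.7   88.3]
top crank_grip [ 511.5 -258.6  106.1]
top stand [ 461.3 -251.7    4. ]
top shaft_seat [638.7 -69.   73.6]
top shaft_tip [622.1 -73.5 110.8]
top deck_level [734.5  30.2 162.2]
top pointer_tip [731.3  35.2 195.4]
top jack [638.3 -69.8  72.4]
scene crank_block [ 463.1 -253.    88. ]
scene crank_grip [ 514.9 -257.7  107.1]
scene stand [ 457.  -251.2   -2.4]
scene shaft_seat [642.6 -65.8  71.2]
scene shaft_tip [615.9 -74.2 109.2]
scene deck_level [736.8  30.1 158.1]
scene pointer_tip [733.8  40.7 192.5]
scene jack [719.  -42.4   1. ]
top crank_block [ 467.8 -253.7   89.2]
top crank_grip [ 510.9 -259.3  104.5]
top stand [ 460.3 -254.     2.3]
top shaft_seat [639.1 -69.7  73.1]
top shaft_tip [618.3 -74.1 112.4]
top pointer_tip [735.8  36.1 195.4]
top jack [725.  -51.5   1.2]
scene crank_block [ 461.8 -251.8   92.2]
scene crank_grip [ 512.6 -257.7  108.7]
scene stand [ 460.2 -248.8   -0.6]
scene shaft_seat [642.6 -67.3  69.7]
scene shaft_tip [618.7 -77.1 107.9]
scene deck_level [739.2  26.8 157.5]
scene pointer_tip [642.7 -68.8  73.2]
scene jack [723.1 -45.1  -0.8]
```

View pics/crop1.png

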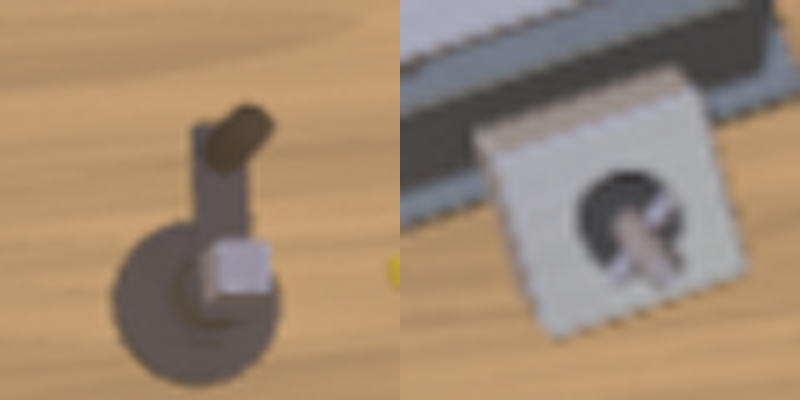

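The left crop shows the grey crank with its black handle standing on the dark stand, which is the right one. The right crop shows the leaning shaft, with the ends of its cross-pin at about top pixels (294,176) and (298.6,169.6). Next I work out the pin angle and overlay the model.

Run:
```python
from h import *
from plant import imaging
p=imaging.snapshot("top");s=imaging.snapshot("scene")
yaw=np.radians(13.65);xj=np.array([np.cos(yaw),np.sin(yaw),0]);yj=np.array([-np.sin(yaw),np.cos(yaw),0]);zz=np.array([0,0,1.])
O=np.array([724.9,-46,0]);a=np.radians(35)
ax=-np.sin(a)*xj+np.cos(a)*zz;u=np.cos(a)*xj+np.sin(a)*zz
seat=O-85.3*xj-1.5*yj+72.5*zz
c=seat+7*ax
print("seat",seat.round(1),"tip",(seat+45*ax).round(1), "tip px",project(p,seat+45*ax),"c px",project(p,c))
for ph in range(0,180,15):
    d=np.cos(np.radians(ph))*yj+np.sin(np.radians(ph))*u
    q=project(p,np.array([c-16*d,c+16*d]));print(ph,q.round(1).tolist())
f=p["frame"];k=400/44
im=cv2.resize(f[147:191,270:314],(400,400),interpolation=cv2.INTER_CUBIC)
def pt(P): return tuple(int(v) for v in ((project(p,P)[0]-[270,147]+.5)*k))
cv2.line(im,pt(seat),pt(seat+45*ax),(0,0,255),1)
sc=project(s,c)[0].astype(int);x0,y0=sc[0]-30,sc[1]-30
im2=cv2.resize(s["frame"][y0:y0+60,x0:x0+60],(400,400),interpolation=cv2.INTER_CUBIC)
def pt2(P): return tuple(int(v) for v in ((project(s,P)[0]-[x0,y0]+.5)*400/60))
cv2.line(im2,pt2(seat),pt2(seat+45*ax),(0,0,255),1)
cv2.imwrite("pics/crop2.png",np.hstack([im,im2]))
W=cloud(p)
print(W[168:182,290:302,2].round(0).astype(int))
```

```text
seat [642.4 -67.6  72.5] tip [617.3 -73.7 109.4] tip px [[299.50742269 177.16666664]] c px [[296.28743873 173.1190357 ]]
0 [[301.9, 171.2], [290.7, 175.0]]
15 [[302.1, 172.7], [290.5, 173.5]]
30 [[301.9, 174.2], [290.7, 172.0]]
45 [[301.3, 175.6], [291.2, 170.6]]
60 [[300.4, 176.8], [292.1, 169.4]]
75 [[299.2, 177.8], [293.3, 168.4]]
90 [[297.8, 178.5], [294.7, 167.7]]
105 [[296.3, 178.8], [296.2, 167.4]]
120 [[294.8, 178.7], [297.8, 167.5]]
135 [[293.4, 178.3], [299.2, 167.9]]
150 [[292.2, 177.5], [300.4, 168.8]]
165 [[291.3, 176.3], [301.3, 169.9]]
[[                  71                   79                   77
                    78                   75                   76
                    79                   75                   86
                    60                   63                   62]
 [                  74                   77                   76
                    74                   74                   74
                    74                   73                   85
                    90                   62                   61]
 [                  8
[... 2472 characters left out ...]
      44                   45                   44
                    44                   46                   41]
 [                  52                   48                   45
                    44                   45                   45
                    47                   44                   41
                     1                    2                    2]
 [                  47                   46                   46
                    46                   47                   40
                     0                    0                    2
                     4                    0                    6]]<stdin>:23: RuntimeWarning: invalid value encountered in cast
```

View pics/crop2.png

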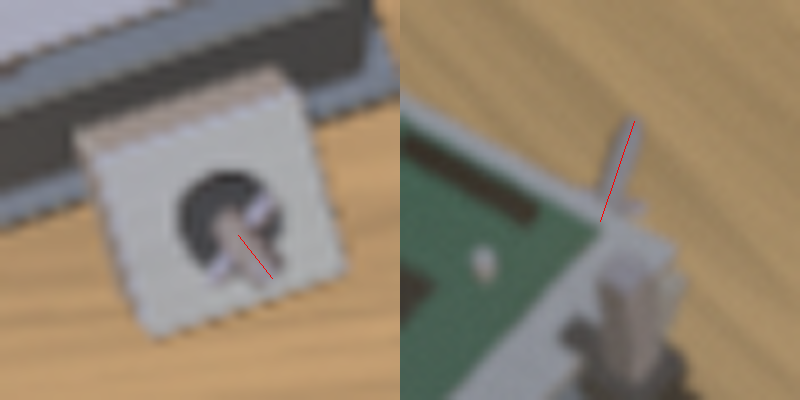

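{"name": "apply_moves", "arguments": {"series": [{"claw": -1, "x": 0.174, "y": -0.128, "z": 0.01, "twist": -0.45}, {"claw": -1, "x": 0.348, "y": -0.255, "z": 0.03, "twist": -0.95}, {"claw": -1, "x": 0.348, "y": -0.255, "z": 0.03, "twist": -0.95}, {"claw": -1, "x": 0.348, "y": -0.255, "z": 0.03, "twist": -0.95}, {"claw": -1, "x": 0.348, "y": -0.255, "z": 0.03, "twist": -0.95}, {"claw": -1, "x": 0.348, "y": -0.255, "z": 0.03, "twist": -0.95}, {"claw": -1, "x": 0.348, "y": -0.255, "z": 0.03, "twist": -0.95}, {"claw": -1, "x": 0.348, "y": -0.255, "z": 0.03, "twist": -0.95}, {"claw": -1, "x": 0.348, "y": -0.255, "z": 0.03, "twist": -0.95}, {"claw": -1, "x": 0.348, "y": -0.255, "z": 0.03, "twist": -0.95}, {"claw": -1, "x": 0.348, "y": -0.255, "z": 0.03, "twist": -0.95}], "squeeze": 20}}

```text
time: 4.35
tool_pos: [462.3, -251.7, 192.7]
orientation: [[-0.269, 0.963, 0.0], [0.963, 0.269, -0.0], [-0.0, -0.0, -1.0]]
ft_force: [0.6, -0.1, -0.1]
finger_gap: 87.0
grasp_force: 0.0
```

```bash
cat >> h.py <<'E'
def go(x,y,z,yaw):
    s=state();R=np.array(s["orientation"]);d=R.T@(np.array([x,y,z])-s["tool_pos"])/1000
    y0=np.degrees(np.arctan2(R[1,0],R[0,0]));t=((y0-yaw+180)%360-180)/90
    print("t",round(s["time"],2),"pos",np.round(s["tool_pos"],1),"yaw",round(y0,1),"q7",np.round(s["joints"],0)[-1],"F",np.round(s["ft_force"],1),"gap",round(s["finger_gap"],1),"grip",np.round(s["grasp_force"],1))
    print("go",np.round(d,4),"twist",round(t,3))
E
python3 -c "
from h import *
go(462,-252,160,174)"
```

```text
t 4.35 pos [ 462.3 -251.7  192.7] yaw 105.6 q7 39.0 F [ 0.6 -0.1 -0.1] gap 87.0 grip 0.0
go [-0.0002 -0.0004  0.0327] twist -0.76
```

{"name": "apply_moves", "arguments": {"series": [{"claw": -0.5, "z": 0.01, "twist": -0.76}, {"claw": -0.5, "z": 0.02, "twist": -0.76}, {"claw": -0.5, "z": 0.03, "twist": -0.76}, {"claw": -0.5, "z": 0.03, "twist": -0.76}, {"claw": -0.5, "z": 0.03, "twist": -0.76}, {"claw": -0.5, "z": 0.03, "twist": -0.76}, {"claw": -0.5, "z": 0.03, "twist": -0.76}, {"claw": -0.5, "z": 0.07, "twist": -0.76}, {"claw": -0.5, "z": 0.11, "twist": -0.76}, {"claw": -0.5, "z": 0.1165, "twist": -0.76}, {"claw": -0.5, "z": 0.1165, "twist": -0.76}]}}

```text
$.series[0]: bad value
```

{"name": "apply_moves", "arguments": {"series": [{"claw": 1}, {"claw": 1}, {"claw": 1}, {"claw": 1}], "squeeze": 20}}

```text
$.series[0]: bad value
```

```bash
python3 -c "
from h import *
go(462,-252,111,174)"
```

```text
t 4.35 pos [ 462.3 -251.7  192.7] yaw 105.6 q7 39.0 F [ 0.6 -0.1 -0.1] gap 87.0 grip 0.0
go [-0.0002 -0.0004  0.0817] twist -0.76
```

All five keys are needed in each row.

{"name": "apply_moves", "arguments": {"series": [{"claw": -0.5, "x": 0, "y": 0, "z": 0.01, "twist": -0.76}, {"claw": -0.5, "x": 0, "y": 0, "z": 0.02, "twist": -0.76}, {"claw": -0.5, "x": 0, "y": 0, "z": 0.03, "twist": -0.76}, {"claw": -0.5, "x": 0, "y": 0, "z": 0.03, "twist": -0.76}, {"claw": -0.5, "x": 0, "y": 0, "z": 0.03, "twist": -0.76}, {"claw": -0.5, "x": 0, "y": 0, "z": 0.03, "twist": -0.76}, {"claw": -0.5, "x": 0, "y": 0, "z": 0.03, "twist": -0.76}, {"claw": -0.5, "x": 0, "y": 0, "z": 0.07, "twist": -0.76}, {"claw": -0.5, "x": 0, "y": 0, "z": 0.11, "twist": -0.76}, {"claw": -0.5, "x": 0, "y": 0, "z": 0.1165, "twist": -0.76}, {"claw": -0.5, "x": 0, "y": 0, "z": 0.1165, "twist": -0.76}]}}

```text
time: 5.45
tool_pos: [460.5, -253.2, 75.3]
orientation: [[-0.994, 0.111, -0.002], [0.111, 0.994, 0.001], [0.002, 0.001, -1.0]]
ft_force: [0.4, -0.7, 0.9]
finger_gap: 65.2
grasp_force: 0.0
```

{"name": "apply_moves", "arguments": {"series": [{"claw": 1, "x": 0, "y": 0, "z": 0, "twist": 0}, {"claw": 1, "x": 0, "y": 0, "z": 0, "twist": 0}, {"claw": 1, "x": 0, "y": 0, "z": 0, "twist": 0}, {"claw": 1, "x": 0, "y": 0, "z": 0, "twist": 0}], "squeeze": 20}}

```text
time: 5.85
tool_pos: [462.4, -253.1, 77.1]
orientation: [[-0.994, 0.108, 0.001], [0.108, 0.994, -0.001], [-0.002, -0.001, -1.0]]
ft_force: [-0.0, -0.4, -0.3]
finger_gap: 40.8
grasp_force: 0.0
```

```bash
python3 -c "
from h import *
go(462,-252,114,174)"
```

```text
t 5.85 pos [ 462.4 -253.1   77.1] yaw 173.8 q7 103.0 F [-0.  -0.4 -0.3] gap 40.8 grip 0.0
go [ 0.0004  0.0011 -0.0369] twist -0.002
```

{"name": "apply_moves", "arguments": {"series": [{"claw": 1, "x": 0, "y": 0, "z": 0, "twist": 0}, {"claw": 1, "x": 0, "y": 0, "z": 0, "twist": 0}, {"claw": 1, "x": 0, "y": 0, "z": 0, "twist": 0}, {"claw": 1, "x": 0, "y": 0, "z": 0, "twist": 0}, {"claw": 1, "x": 0, "y": 0, "z": 0, "twist": 0}, {"claw": 1, "x": 0, "y": 0, "z": -0.019, "twist": 0}, {"claw": 1, "x": 0, "y": 0, "z": -0.038, "twist": 0}, {"claw": 1, "x": 0, "y": 0, "z": -0.038, "twist": 0}, {"claw": 1, "x": 0, "y": 0, "z": -0.038, "twist": 0}]}}

```text
time: 6.75
tool_pos: [461.4, -252.6, 113.4]
orientation: [[-0.994, 0.107, -0.001], [0.107, 0.994, 0.0], [0.001, -0.0, -1.0]]
ft_force: [-1.0, 0.8, -3.5]
finger_gap: 19.6
grasp_force: 20.0
```

```bash
python3 -c "
from h import *
go(462,-252,114,174)
p=imaging.snapshot('scene')
for q in ['crank','crank_block','crank_grip','stand']: print(q,[(round(d['p'],2),np.round(d['xyz'],1)) for d in tip_of(p,q) if np.hypot(d['xyz'][0]-485,d['xyz'][1]+252)<60])"
```

```text
t 6.75 pos [ 461.4 -252.6  113.4] yaw 173.8 q7 105.0 F [-1.   0.8 -3.5] gap 19.6 grip 20.0
go [-0.0005  0.0007 -0.0006] twist -0.002
crank [(0.57, array([ 461.5, -254.1,   52.1]))]
crank_block [(0.6, array([ 461.3, -252.4,  132.3]))]
crank_grip [(0.57, array([ 513.4, -257.3,  141.8]))]
stand [(0.69, array([ 461.2, -248.3,   -3.5]))]
```

{"name": "apply_moves", "arguments": {"series": [{"claw": 1, "x": -0.006, "y": 0, "z": 0, "twist": 0}, {"claw": 1, "x": -0.0175, "y": 0, "z": 0.0025, "twist": 0}, {"claw": 1, "x": -0.0235, "y": 0, "z": 0.005, "twist": 0}, {"claw": 1, "x": -0.0295, "y": 0, "z": 0.0075, "twist": 0}, {"claw": 1, "x": -0.035, "y": 0, "z": 0.011, "twist": 0}, {"claw": 1, "x": -0.04, "y": 0, "z": 0.014, "twist": 0}, {"claw": 1, "x": -0.046, "y": 0, "z": 0.0185, "twist": 0}, {"claw": 1, "x": -0.046, "y": 0, "z": 0.0185, "twist": 0}], "squeeze": 12}}

```text
time: 7.8
tool_pos: [508.3, -257.7, 94.9]
orientation: [[-0.994, 0.107, 0.001], [0.107, 0.994, 0.0], [-0.001, 0.0, -1.0]]
ft_force: [0.1, -0.2, -2.4]
finger_gap: 20.1
grasp_force: 12.0
```

```bash
python3 -c "
from h import *
go(462,-252,114,174)
for c in ['scene','top']:
    p=imaging.snapshot(c)
    for q in ['crank','crank_block','crank_grip']: print(q,[(round(d['p'],2),np.round(d['xyz'],1)) for d in tip_of(p,q) if np.hypot(d['xyz'][0]-500,d['xyz'][1]+252)<80])
    uv=project(p,[500,-255,110])[0].astype(int);x,y=uv
    a=cv2.resize(p['frame'][y-35:y+35,x-35:x+35],(400,400),interpolation=cv2.INTER_CUBIC)
    b=a if c=='scene' else np.hstack([b,a])
cv2.imwrite('pics/tilt.png',b)"
```

```text
t 7.8 pos [ 508.3 -257.7   94.9] yaw 173.9 q7 100.0 F [ 0.1 -0.2 -2.4] gap 20.1 grip 12.0
go [ 0.0467  0.0007 -0.0191] twist -0.002
crank [(0.63, array([ 461.6, -251.5,   50.5]))]
crank_block [(0.61, array([ 505.9, -255.8,  107.3]))]
crank_grip [(0.61, array([ 555.6, -260.3,   88. ]))]
crank [(0.63, array([ 455.9, -254.7,   49.9]))]
crank_block [(0.52, array([ 512.2, -259.2,  106.4]))]
crank_grip []
```

View pics/tilt.png

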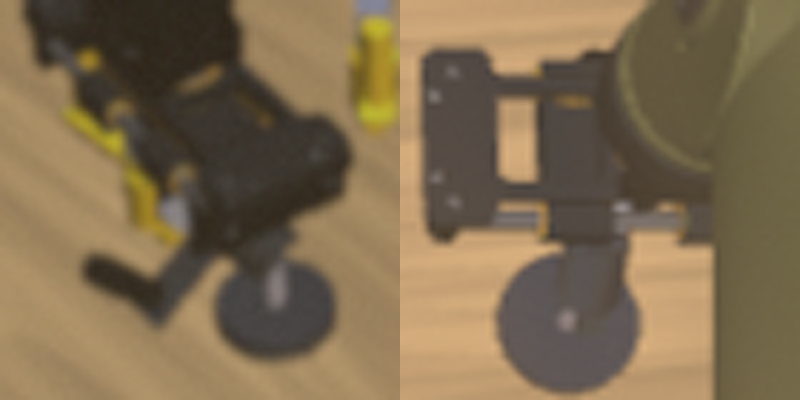

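The crops show the crank held by its block and hooked on the stand pin. It leans about 38° toward the handle, as intended.

{"name": "apply_moves", "arguments": {"series": [{"claw": 1, "x": 0, "y": 0, "z": -0.04, "twist": 0}, {"claw": 1, "x": 0, "y": 0, "z": -0.09, "twist": 0}, {"claw": 1, "x": 0, "y": 0.02, "z": -0.125, "twist": 0.1}, {"claw": 1, "x": -0.01, "y": 0.06, "z": -0.125, "twist": 0.2}, {"claw": 1, "x": -0.02, "y": 0.1, "z": -0.125, "twist": 0.3}, {"claw": 1, "x": -0.035, "y": 0.14, "z": -0.125, "twist": 0.4}, {"claw": 1, "x": -0.035, "y": 0.175, "z": -0.125, "twist": 0.5}, {"claw": 1, "x": -0.035, "y": 0.175, "z": -0.125, "twist": 0.6}, {"claw": 1, "x": -0.035, "y": 0.175, "z": -0.125, "twist": 0.7}, {"claw": 1, "x": -0.035, "y": 0.175, "z": -0.125, "twist": 0.8}, {"claw": 1, "x": -0.035, "y": 0.175, "z": -0.125, "twist": 0.9}, {"claw": 1, "x": -0.035, "y": 0.175, "z": -0.125, "twist": 1.0}], "squeeze": 30}}

```text
time: 9.4
tool_pos: [560.9, -87.5, 220.5]
orientation: [[0.024, 1.0, -0.0], [1.0, -0.024, -0.0], [-0.0, -0.0, -1.0]]
ft_force: [-0.1, 0.1, -1.8]
finger_gap: 20.2
grasp_force: 30.0
```

```bash
python3 -c "
from h import *
go(561.6,-87.2,172.3,13.65)"
```

```text
t 9.4 pos [560.9 -87.5 220.5] yaw 88.6 q7 0.0 F [-0.1  0.1 -1.8] gap 20.2 grip 30.0
go [0.0003 0.0007 0.0482] twist 0.833
```

{"name": "apply_moves", "arguments": {"series": [{"claw": 1, "x": 0, "y": 0, "z": 0, "twist": 0.09}, {"claw": 1, "x": 0, "y": 0, "z": 0, "twist": 0.18}, {"claw": 1, "x": 0, "y": 0, "z": 0, "twist": 0.27}, {"claw": 1, "x": 0, "y": 0, "z": 0, "twist": 0.36}, {"claw": 1, "x": 0, "y": 0, "z": 0, "twist": 0.45}, {"claw": 1, "x": 0, "y": 0, "z": 0, "twist": 0.54}, {"claw": 1, "x": 0, "y": 0, "z": 0, "twist": 0.63}, {"claw": 1, "x": 0, "y": 0, "z": 0, "twist": 0.72}, {"claw": 1, "x": 0, "y": 0, "z": 0.01, "twist": 0.833}, {"claw": 1, "x": 0, "y": 0, "z": 0.03, "twist": 0.833}, {"claw": 1, "x": 0, "y": 0, "z": 0.048, "twist": 0.833}, {"claw": 1, "x": 0, "y": 0, "z": 0.048, "twist": 0.833}]}}

```text
time: 10.6
tool_pos: [558.8, -87.4, 169.8]
orientation: [[0.97, 0.242, -0.006], [0.242, -0.97, 0.001], [-0.005, -0.002, -1.0]]
ft_force: [-0.2, -0.4, -3.0]
finger_gap: 19.8
grasp_force: 30.0
```

```bash
cat > look.py <<'E'
from h import *
import sys
go(561.6,-87.2,172.3,13.65)
b=[]
for c in ['scene','top']:
    p=imaging.snapshot(c)
    for q in ['crank','crank_block','crank_grip','shaft_tip','shaft_seat','deck_level','pointer_tip']: print(c,q,[(round(d['p'],2),np.round(d['xyz'],1).tolist()) for d in tip_of(p,q) if np.hypot(d['xyz'][0]-600,d['xyz'][1]+80)<200][:2])
    x,y=project(p,[600,-80,130])[0].astype(int)
    b.append(cv2.resize(p['frame'][y-35:y+35,x-35:x+35],(400,400),interpolation=cv2.INTER_CUBIC))
cv2.imwrite(f'pics/{sys.argv[1]}.png',np.hstack(b))
E
python3 look.py pre
```

```text
t 10.6 pos [558.8 -87.4 169.8] yaw 14.0 q7 -74.0 F [-0.2 -0.4 -3. ] gap 19.8 grip 30.0
go [ 0.0027  0.0005 -0.0025] twist 0.004
scene crank [(0.62, [601.8, -76.6, 126.0]), (0.58, [434.3, -138.0, 0.2])]
scene crank_block [(0.78, [559.3, -88.1, 182.7]), (0.59, [436.9, -139.3, 70.2])]
scene crank_grip [(0.43, [515.1, -95.3, 171.1]), (0.4, [473.1, -110.6, 85.5])]
scene shaft_tip [(0.39, [619.9, -73.2, 107.2])]
scene shaft_seat [(0.49, [644.7, -64.8, 72.7])]
scene deck_level [(0.57, [736.8, 29.9, 158.5])]
scene pointer_tip [(0.68, [733.2, 40.7, 189.1])]
top crank []
top crank_block []
top crank_grip []
top shaft_tip []
top shaft_seat []
top deck_level [(0.78, [736.6, 27.7, 161.5])]
top pointer_tip [(0.64, [736.4, 35.6, 197.3]), (0.59, [726.7, -48.3, 3.0])]
```

View pics/pre.png

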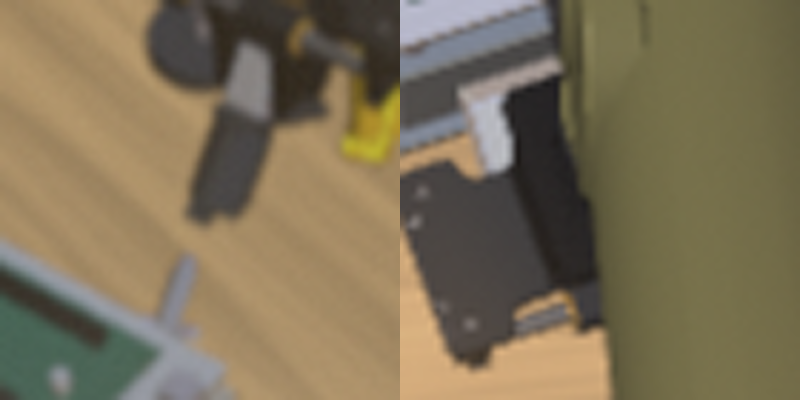

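```bash
cat > cyl.py <<'E'
from h import *
from scipy.optimize import least_squares
yaw=np.radians(13.65);xj=np.array([np.cos(yaw),np.sin(yaw),0]);yj=np.array([-np.sin(yaw),np.cos(yaw),0]);zz=np.array([0,0,1.])
seat=np.array([642.4,-67.6,72.5])
def fit(W,r,s0,s1,rad,loc):
    a=np.radians(35);ax=-np.sin(a)*xj+np.cos(a)*zz
    d=W-seat;s=d@ax;rr=np.linalg.norm(d-s[...,None]*ax,axis=-1)
    P=d[(s>s0)&(s<s1)&(rr<rad)]
    sm=(s0+s1)/2
    def res(v):
        x=np.sin(v[2]);y=np.sin(v[3]);A=x*-xj+y*yj+np.sqrt(1-x*x-y*y)*zz
        q=P-(v[0]*xj+v[1]*yj+sm*ax);q=q-np.outer(q@A,A);return np.linalg.norm(q,axis=1)-r
    o=least_squares(res,[0,0,a,0],loss='soft_l1',f_scale=3)
    print(len(P),"off xj,yj at s",sm,o.x[:2].round(1),"tilt fwd/side",np.degrees(o.x[2:]).round(1),"rms",np.sqrt((o.fun**2).mean()).round(2))
if __name__=="__main__":
  for c in ["scene","scene","scene"]:
    W=cloud(imaging.snapshot(c))
    fit(W,6,14,40,14,0); fit(W,15,72,110,24,0)
E
python3 cyl.py
```

```text
40 off xj,yj at s 27.0 [ 0.6 -0.3] tilt fwd/side [35.6 -4.4] rms 1.9
140 off xj,yj at s 91.0 [-5.1 -0.9] tilt fwd/side [38.2 -1.3] rms 1.79
43 off xj,yj at s 27.0 [ 0.2 -0.7] tilt fwd/side [36.3  0.5] rms 1.52
143 off xj,yj at s 91.0 [-5.1 -0.5] tilt fwd/side [39.   2.2] rms 1.98
41 off xj,yj at s 27.0 [0.1 0.5] tilt fwd/side [40.1 -7.8] rms 1.86
144 off xj,yj at s 91.0 [-4.7 -0.4] tilt fwd/side [38.2  2.9] rms 1.93
```

The hub is about 5 mm too far forward and leans about 3° too much. I correct sideways and slide on part of the way.

{"name": "apply_moves", "arguments": {"series": [{"claw": 1, "x": 0.0045, "y": 0, "z": 0, "twist": 0}, {"claw": 1, "x": 0.0102, "y": 0, "z": 0.0082, "twist": 0}, {"claw": 1, "x": 0.016, "y": 0, "z": 0.0164, "twist": 0}, {"claw": 1, "x": 0.0189, "y": 0, "z": 0.0205, "twist": 0}, {"claw": 1, "x": 0.0217, "y": 0, "z": 0.0246, "twist": 0}, {"claw": 1, "x": 0.0246, "y": 0, "z": 0.0287, "twist": 0}, {"claw": 1, "x": 0.0275, "y": 0, "z": 0.0328, "twist": 0}, {"claw": 1, "x": 0.0303, "y": 0, "z": 0.0369, "twist": 0}, {"claw": 1, "x": 0.0303, "y": 0, "z": 0.0369, "twist": 0}], "squeeze": 20}}

```text
time: 12.45
tool_pos: [590.4, -80.0, 135.0]
orientation: [[0.97, 0.243, -0.001], [0.243, -0.97, 0.0], [-0.001, -0.0, -1.0]]
ft_force: [-0.2, 0.3, -3.1]
finger_gap: 20.3
grasp_force: 20.0
```

Run:
```python
from cyl import *
go(561.6,-87.2,172.3,13.65)
p=imaging.snapshot("scene");W=cloud(p)
fit(W,15,28,65,24,0)
for q in ['crank','crank_block','crank_grip']: print(q,[(round(d['p'],2),np.round(d['xyz'],1).tolist()) for d in tip_of(p,q) if np.hypot(d['xyz'][0]-600,d['xyz'][1]+80)<120][:2])
```

```text
t 12.45 pos [590.4 -80.  135. ] yaw 14.0 q7 -77.0 F [-0.2  0.3 -3.1] gap 20.3 grip 20.0
go [-0.0298  0.     -0.0373] twist 0.004
144 off xj,yj at s 46.5 [-1.1 -0.6] tilt fwd/side [37.6 -1.7] rms 1.98
crank [(0.86, [634.8, -69.4, 92.1])]
crank_block [(0.62, [591.6, -80.0, 150.7])]
crank_grip [(0.35, [545.1, -92.0, 132.2])]
```

{"name": "apply_moves", "arguments": {"series": [{"claw": 1, "x": 0.0035, "y": 0, "z": 0.0035, "twist": 0}, {"claw": 1, "x": 0.006, "y": 0, "z": 0.007, "twist": 0}, {"claw": 1, "x": 0.0085, "y": 0, "z": 0.0105, "twist": 0}, {"claw": 1, "x": 0.009, "y": 0, "z": 0.0115, "twist": 0}, {"claw": 1, "x": 0.009, "y": 0, "z": 0.0115, "twist": 0}], "squeeze": 20}}

```text
time: 13.15
tool_pos: [599.2, -77.8, 123.6]
orientation: [[0.97, 0.242, -0.001], [0.242, -0.97, 0.0], [-0.001, -0.0, -1.0]]
ft_force: [-0.4, -0.3, -3.3]
finger_gap: 20.2
grasp_force: 20.0
```

{"name": "apply_moves", "arguments": {"series": [{"claw": 1, "x": 0.0011, "y": 0, "z": 0.0016, "twist": 0}, {"claw": 1, "x": 0.0023, "y": 0, "z": 0.0033, "twist": 0}, {"claw": 1, "x": 0.0023, "y": 0, "z": 0.0033, "twist": 0}]}}

```text
time: 13.45
tool_pos: [600.9, -77.8, 122.0]
orientation: [[0.97, 0.242, -0.001], [0.242, -0.97, -0.001], [-0.002, 0.001, -1.0]]
ft_force: [-4.2, -1.1, 4.7]
finger_gap: 19.7
grasp_force: 20.0
```

Run:
```python
from cyl import *
go(561.6,-87.2,172.3,13.65)
p=imaging.snapshot("scene");W=cloud(p)
fit(W,15,18,50,24,0)
for q in ['crank','crank_block','crank_grip']: print(q,[(round(d['p'],2),np.round(d['xyz'],1).tolist()) for d in tip_of(p,q) if np.hypot(d['xyz'][0]-600,d['xyz'][1]+80)<120][:2])
```

```text
t 13.45 pos [600.9 -77.8 122. ] yaw 14.0 q7 -77.0 F [-4.2 -1.1  4.7] gap 19.7 grip 20.0
go [-0.0405 -0.0004 -0.0503] twist 0.004
124 off xj,yj at s 34.0 [-0.1 -0.2] tilt fwd/side [33.9  0.8] rms 1.81
crank [(0.8, [648.4, -68.2, 76.0])]
crank_block [(0.67, [600.4, -75.7, 138.0])]
crank_grip [(0.51, [558.0, -86.6, 118.5])]
```

{"name": "apply_moves", "arguments": {"series": [{"claw": 0.1, "x": 0, "y": 0, "z": 0, "twist": 0}, {"claw": 0.1, "x": 0, "y": 0, "z": 0, "twist": 0}, {"claw": 0.1, "x": 0, "y": 0, "z": 0, "twist": 0}, {"claw": 0.1, "x": 0, "y": 0, "z": -0.03, "twist": 0}, {"claw": -0.1, "x": 0, "y": 0, "z": -0.07, "twist": 0}, {"claw": -0.1, "x": -0.05, "y": 0, "z": -0.08, "twist": 0}, {"claw": -0.1, "x": -0.054, "y": 0, "z": -0.08, "twist": 0}]}}

```text
time: 14.35
tool_pos: [546.8, -92.1, 202.7]
orientation: [[0.971, 0.24, 0.001], [0.24, -0.971, -0.003], [-0.0, 0.003, -1.0]]
ft_force: [-0.2, -0.2, -0.3]
finger_gap: 47.3
grasp_force: 0.0
```

Run:
```python
from cyl import *
go(549.1,-90.3,103.4,13.65)
b=[]
for c in ["scene","top"]:
    p=imaging.snapshot(c)
    if c=="scene":fit(cloud(p),15,13,43,24,0)
    for q in ['crank','crank_block','crank_grip']: print(q,[(round(d['p'],2),np.round(d['xyz'],1).tolist()) for d in tip_of(p,q) if np.hypot(d['xyz'][0]-600,d['xyz'][1]+80)<120][:2])
    x,y=project(p,[600,-80,110])[0].astype(int)
    b.append(cv2.resize(p['frame'][y-30:y+30,x-30:x+30],(400,400),interpolation=cv2.INTER_CUBIC))
cv2.imwrite('pics/rel.png',np.hstack(b))
```

```text
t 14.35 pos [546.8 -92.1 202.7] yaw 13.9 q7 -72.0 F [-0.2 -0.2 -0.3] gap 47.3 grip 0.0
go [ 0.0026 -0.0015  0.0993] twist 0.003
113 off xj,yj at s 28.0 [-0.3 -0.7] tilt fwd/side [39.7 -1.5] rms 1.94
crank [(0.78, [644.2, -65.5, 79.8])]
crank_block [(0.56, [601.3, -78.0, 130.8])]
crank_grip []
crank []
crank_block []
crank_grip []
```

View pics/rel.png

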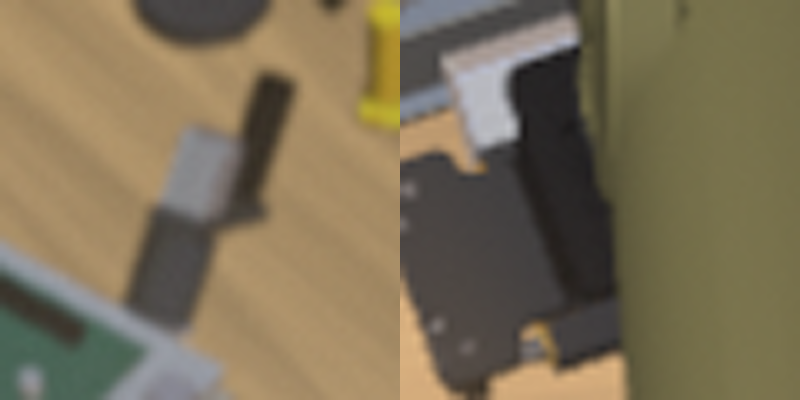

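Run:
```python
from cyl import *
p=imaging.snapshot("scene")
x,y=project(p,[600,-80,110])[0].astype(int)-30
a=np.radians(35);ax=-np.sin(a)*xj+np.cos(a)*zz;u=np.cos(a)*xj+np.sin(a)*zz
def px(P): return ((project(p,P)-[x,y]+.5)*400/60).round().astype(int).tolist()
for s in (0,5,10):
  for ph in (250,270,290):
    h=np.cos(np.radians(ph))*yj+np.sin(np.radians(ph))*u
    S=seat+s*ax;print(s,ph,"handle",px(np.array([S+110*ax+50*h,S+58*ax+50*h])),"blocktop c",px(S+88*ax),"armend",px(S+52*ax+63*h))
W=cloud(p);
# block-top/handle: max s along axis near axis
d=W-seat;s=d@ax;r=d-s[...,None]*ax;rr=np.linalg.norm(r,axis=-1)
print("block s pct",np.percentile(s[(rr<9)&(s>40)&(s<115)],[50,80,90,95,99]).round(1))
m=(rr>40)&(rr<66)&(s>55)&(s<130)&((W@zz)<160)
print("handle",m.sum(),"s",np.percentile(s[m],[5,50,95]).round(1),"phi",np.degrees(np.arctan2(np.median((r@u)[m]),np.median((r@yj)[m]))).round(1),"r",np.median(rr[m]))
```

```text
0 250 handle [[255, 63], [216, 178]] blocktop c [[214, 145]] armend [[218, 182]]
0 270 handle [[293, 80], [253, 195]] blocktop c [[214, 145]] armend [[264, 203]]
0 290 handle [[325, 98], [284, 214]] blocktop c [[214, 145]] armend [[303, 227]]
5 250 handle [[259, 52], [220, 167]] blocktop c [[218, 133]] armend [[221, 171]]
5 270 handle [[297, 68], [257, 184]] blocktop c [[218, 133]] armend [[268, 192]]
5 290 handle [[329, 87], [288, 203]] blocktop c [[218, 133]] armend [[306, 216]]
10 250 handle [[263, 40], [223, 156]] blocktop c [[222, 122]] armend [[225, 160]]
10 270 handle [[301, 57], [261, 173]] blocktop c [[222, 122]] armend [[272, 181]]
10 290 handle [[333, 76], [292, 192]] blocktop c [[222, 122]] armend [[310, 205]]
block s pct [77.8 88.  90.5 91.6 92.1]
handle 104 s [ 60.5  84.5 104.5] phi -96.0 r 50.70121509347857
```

The overlay matches a fully fitted crank (seat gap about 0), with the handle at about 265°, i.e. low at the front. I take the handle.

{"name": "apply_moves", "arguments": {"series": [{"claw": 0, "x": 0.003, "y": 0.001, "z": 0.03, "twist": 0}, {"claw": 0, "x": 0.003, "y": 0.001, "z": 0.065, "twist": 0}, {"claw": 0, "x": 0.003, "y": 0.001, "z": 0.099, "twist": 0}, {"claw": 0, "x": 0.003, "y": 0.001, "z": 0.099, "twist": 0}, {"claw": 1, "x": 0.003, "y": 0.001, "z": 0.099, "twist": 0}, {"claw": 1, "x": 0.003, "y": 0.001, "z": 0.099, "twist": 0}, {"claw": 1, "x": 0.003, "y": 0.001, "z": 0.099, "twist": 0}, {"claw": 1, "x": 0.003, "y": 0.001, "z": 0.099, "twist": 0}, {"claw": 1, "x": 0.003, "y": 0.001, "z": 0.099, "twist": 0}, {"claw": 1, "x": 0.003, "y": 0.001, "z": 0.099, "twist": 0}], "squeeze": 12}}

```text
time: 15.8
tool_pos: [553.0, -90.9, 102.7]
orientation: [[0.97, 0.242, 0.002], [0.242, -0.97, -0.001], [0.002, 0.001, -1.0]]
ft_force: [0.6, 0.6, 2.3]
finger_gap: 17.7
grasp_force: 12.0
```

```bash
cat > wind.py <<'E'
from cyl import *
import sys
go(549.1,-90.3,103.4,13.65)
s=state();R=np.array(s["orientation"]);T=np.array(s["tool_pos"])
a=np.radians(35);ax=-np.sin(a)*xj+np.cos(a)*zz;u=np.cos(a)*xj+np.sin(a)*zz
r=T+19*zz-seat;r-=r@ax*ax
ph=np.degrees(np.arctan2(r@u,r@yj))%360;print("phi",ph.round(1),"r",np.linalg.norm(r).round(1))
E
python3 wind.py
python3 - <<'E'
from wind import *
for k in range(0,13):
    print(round(ph)+30*k,[round(float(v),4) for v in R.T@(50*(np.cos(np.radians(ph+30*k))*yj+np.sin(np.radians(ph+30*k))*u-np.cos(np.radians(ph))*yj-np.sin(np.radians(ph))*u))/1000])
E
```

```text
t 15.8 pos [553.  -90.9 102.7] yaw 14.0 q7 -75.0 F [0.6 0.6 2.3] gap 17.7 grip 12.0
go [-0.0036 -0.0015 -0.0007] twist 0.004
phi 268.2 r 47.5
t 15.8 pos [553.  -90.9 102.7] yaw 14.0 q7 -75.0 F [0.6 0.6 2.3] gap 17.7 grip 12.0
go [-0.0036 -0.0015 -0.0007] twist 0.004
phi 268.2 r 47.5
268 [0.0, 0.0, 0.0]
298 [0.005, -0.0252, -0.0034]
328 [0.0196, -0.0439, -0.0135]
358 [0.04, -0.0513, -0.0277]
388 [0.0606, -0.0452, -0.0421]
418 [0.076, -0.0274, -0.0529]
448 [0.082, -0.0026, -0.0572]
478 [0.077, 0.0225, -0.0538]
508 [0.0623, 0.0413, -0.0436]
538 [0.042, 0.0487, -0.0295]
568 [0.0214, 0.0426, -0.015]
598 [0.006, 0.0248, -0.0043]
628 [0.0, 0.0, 0.0]
```

{"name": "apply_moves", "arguments": {"series": [{"claw": 1, "x": 0.0011, "y": -0.013, "z": -0.0007, "twist": 0}, {"claw": 1, "x": 0.005, "y": -0.025, "z": -0.0034, "twist": 0}, {"claw": 1, "x": 0.011, "y": -0.036, "z": -0.0078, "twist": 0}, {"claw": 1, "x": 0.0196, "y": -0.044, "z": -0.0135, "twist": 0}, {"claw": 1, "x": 0.029, "y": -0.0495, "z": -0.0204, "twist": 0}, {"claw": 1, "x": 0.04, "y": -0.051, "z": -0.0277, "twist": 0}, {"claw": 1, "x": 0.05, "y": -0.05, "z": -0.035, "twist": 0}, {"claw": 1, "x": 0.0606, "y": -0.045, "z": -0.042, "twist": 0}, {"claw": 1, "x": 0.069, "y": -0.038, "z": -0.0483, "twist": 0}, {"claw": 1, "x": 0.076, "y": -0.0274, "z": -0.053, "twist": 0}, {"claw": 1, "x": 0.08, "y": -0.016, "z": -0.056, "twist": 0}, {"claw": 1, "x": 0.082, "y": -0.0026, "z": -0.057, "twist": 0}], "squeeze": 20}}

```text
time: 17.0
tool_pos: [633.9, -59.0, 165.2]
orientation: [[0.968, 0.25, 0.006], [0.25, -0.968, 0.008], [0.008, -0.006, -1.0]]
ft_force: [-4.6, 4.8, 25.5]
finger_gap: 17.1
grasp_force: 20.1
```

```bash
cat > lev.py <<'E'
from wind import *
for c in ["scene","top"]:
    p=imaging.snapshot(c)
    for q in ['crank','deck_level','pointer_tip']: print(c,q,[(round(d['p'],2),np.round(d['xyz'],1).tolist()) for d in tip_of(p,q) if np.hypot(d['xyz'][0]-680,d['xyz'][1]+20)<130][:2])
E
python3 lev.py
```

```text
t 17.0 pos [633.9 -59.  165.2] yaw 14.5 q7 -79.0 F [-4.6  4.8 25.5] gap 17.1 grip 20.1
go [-0.0904  0.0095  0.061 ] twist 0.009
phi 80.0 r 59.8
scene crank [(0.66, [644.1, -68.7, 74.0])]
scene deck_level [(0.55, [740.9, 26.7, 163.2])]
scene pointer_tip [(0.59, [733.8, 39.0, 190.0])]
top crank []
top deck_level [(0.98, [737.2, 31.0, 168.6])]
top pointer_tip [(0.73, [734.3, 37.6, 194.8])]
```

{"name": "apply_moves", "arguments": {"series": [{"claw": 1, "x": 0, "y": 0, "z": 0, "twist": 0}, {"claw": 1, "x": 0, "y": 0, "z": 0, "twist": 0}], "squeeze": 8}}

```text
time: 17.6
tool_pos: [633.1, -63.4, 162.5]
orientation: [[0.969, 0.246, 0.005], [0.246, -0.969, 0.004], [0.005, -0.002, -1.0]]
ft_force: [-1.8, 0.8, 11.3]
finger_gap: 17.7
grasp_force: 8.0
```

{"name": "apply_moves", "arguments": {"series": [{"claw": 1, "x": -0.001, "y": 0.0125, "z": 0.0006, "twist": 0}, {"claw": 1, "x": -0.005, "y": 0.025, "z": 0.0034, "twist": 0}, {"claw": 1, "x": -0.011, "y": 0.035, "z": 0.0076, "twist": 0}, {"claw": 1, "x": -0.0197, "y": 0.044, "z": 0.0136, "twist": 0}, {"claw": 1, "x": -0.029, "y": 0.049, "z": 0.02, "twist": 0}, {"claw": 1, "x": -0.04, "y": 0.051, "z": 0.0277, "twist": 0}, {"claw": 1, "x": -0.05, "y": 0.05, "z": 0.035, "twist": 0}, {"claw": 1, "x": -0.0606, "y": 0.045, "z": 0.042, "twist": 0}, {"claw": 1, "x": -0.069, "y": 0.0375, "z": 0.048, "twist": 0}, {"claw": 1, "x": -0.076, "y": 0.0274, "z": 0.053, "twist": 0}, {"claw": 1, "x": -0.08, "y": 0.0155, "z": 0.056, "twist": 0}, {"claw": 1, "x": -0.082, "y": 0.0026, "z": 0.057, "twist": 0}], "squeeze": 12}}

```text
time: 18.8
tool_pos: [554.4, -88.1, 101.7]
orientation: [[0.97, 0.244, 0.005], [0.244, -0.97, 0.002], [0.005, -0.001, -1.0]]
ft_force: [8.2, -0.4, -4.3]
finger_gap: 18.1
grasp_force: 12.1
```

```bash
python3 lev.py
```

```text
t 18.8 pos [554.4 -88.1 101.7] yaw 14.1 q7 -75.0 F [ 8.2 -0.4 -4.3] gap 18.1 grip 12.1
go [-0.0057  0.0009 -0.0017] twist 0.005
phi 271.1 r 46.3
scene crank [(0.96, [641.3, -67.9, 78.2])]
scene deck_level [(0.82, [740.0, 28.3, 172.5])]
scene pointer_tip [(0.74, [733.4, 43.2, 193.3])]
top crank []
top deck_level []
top pointer_tip []
```

{"name": "apply_moves", "arguments": {"series": [{"claw": 1, "x": 0.0011, "y": -0.013, "z": -0.0007, "twist": 0}, {"claw": 1, "x": 0.005, "y": -0.025, "z": -0.0034, "twist": 0}, {"claw": 1, "x": 0.011, "y": -0.036, "z": -0.0078, "twist": 0}, {"claw": 1, "x": 0.0196, "y": -0.044, "z": -0.0135, "twist": 0}, {"claw": 1, "x": 0.029, "y": -0.0495, "z": -0.0204, "twist": 0}, {"claw": 1, "x": 0.04, "y": -0.051, "z": -0.0277, "twist": 0}, {"claw": 1, "x": 0.05, "y": -0.05, "z": -0.035, "twist": 0}, {"claw": 1, "x": 0.0606, "y": -0.045, "z": -0.042, "twist": 0}, {"claw": 1, "x": 0.069, "y": -0.038, "z": -0.0483, "twist": 0}, {"claw": 1, "x": 0.076, "y": -0.0274, "z": -0.053, "twist": 0}, {"claw": 1, "x": 0.08, "y": -0.016, "z": -0.056, "twist": 0}, {"claw": 1, "x": 0.082, "y": -0.0026, "z": -0.057, "twist": 0}], "squeeze": 10}}

```text
time: 20.4
tool_pos: [632.3, -61.5, 161.6]
orientation: [[0.969, 0.248, 0.001], [0.248, -0.969, 0.007], [0.003, -0.006, -1.0]]
ft_force: [-1.8, 4.1, 12.2]
finger_gap: 18.1
grasp_force: 10.1
```

{"name": "apply_moves", "arguments": {"series": [{"claw": 1, "x": -0.001, "y": 0.0125, "z": 0.0006, "twist": 0}, {"claw": 1, "x": -0.005, "y": 0.025, "z": 0.0034, "twist": 0}, {"claw": 1, "x": -0.011, "y": 0.035, "z": 0.0076, "twist": 0}, {"claw": 1, "x": -0.0197, "y": 0.044, "z": 0.0136, "twist": 0}, {"claw": 1, "x": -0.029, "y": 0.049, "z": 0.02, "twist": 0}, {"claw": 1, "x": -0.04, "y": 0.051, "z": 0.0277, "twist": 0}, {"claw": 1, "x": -0.05, "y": 0.05, "z": 0.035, "twist": 0}, {"claw": 1, "x": -0.0606, "y": 0.045, "z": 0.042, "twist": 0}, {"claw": 1, "x": -0.069, "y": 0.0375, "z": 0.048, "twist": 0}, {"claw": 1, "x": -0.076, "y": 0.0274, "z": 0.053, "twist": 0}, {"claw": 1, "x": -0.08, "y": 0.0155, "z": 0.056, "twist": 0}, {"claw": 1, "x": -0.082, "y": 0.0026, "z": 0.057, "twist": 0}]}}

```text
time: 21.6
tool_pos: [554.5, -89.0, 101.9]
orientation: [[0.97, 0.243, 0.005], [0.243, -0.97, 0.002], [0.005, -0.0, -1.0]]
ft_force: [9.0, -1.2, -4.5]
finger_gap: 17.8
grasp_force: 10.1
```

```bash
cat > dep.py <<'E'
from wind import *
# deck edge and pointer heights from depth
O=np.array([724.9,-46,0])
for c in ["scene","top","scene","top"]:
    p=imaging.snapshot(c);W=cloud(p);d=W-O;X=d@xj;Y=d@yj;Z=W[...,2]
    f=p["frame"].astype(int);green=(f[...,1]-f[...,2]>12)
    m=(X>-37)&(X<107)&(abs(Y)<73)&(Z>150)&(Z<225)&~green
    rim=m&((abs(Y)>66)|(X<-30)|(X>100))
    t=(abs(X-30)<8)&(Y>78)&(Y<100)&(Z>175)&(Z<215)
    print(c,"rim z",rim.sum(),np.percentile(Z[rim],[25,50,75]).round(1),"ptr",t.sum(),np.percentile(Z[t],[25,50,75]).round(1) if t.sum() else "")
    print([ (q,np.round(e[0]['xyz'],1).tolist(),round(e[0]['p'],2)) for q in ['deck_level','pointer_tip'] for e in [tip_of(p,q)] if e])
E
python3 dep.py
```

```text
t 21.6 pos [554.5 -89.  101.9] yaw 14.1 q7 -75.0 F [ 9.  -1.2 -4.5] gap 17.8 grip 10.1
go [-0.0055  0.     -0.0015] twist 0.005
phi 270.0 r 46.4
scene rim z 533 [182.2 183.7 184.8] ptr 40 [194.8 196.  196.8]
[('deck_level', [736.7, 27.9, 183.3], 0.7), ('pointer_tip', [733.2, 38.4, 193.2], 0.59)]
top rim z 478 [183.1 184.4 185.8] ptr 45 [194.4 195.4 196.8]
[('deck_level', [735.1, 29.4, 186.9], 0.73), ('pointer_tip', [738.4, 31.6, 185.0], 0.65)]
scene rim z 519 [182.2 183.7 184.9] ptr 39 [194.  195.4 196.7]
[('deck_level', [736.4, 29.5, 183.3], 0.6), ('pointer_tip', [733.0, 38.7, 191.4], 0.67)]
top rim z 478 [183.1 184.4 185.6] ptr 45 [194.4 195.4 197. ]
[('deck_level', [735.9, 31.3, 183.3], 0.84), ('pointer_tip', [735.4, 36.6, 195.5], 0.6)]
```

{"name": "apply_moves", "arguments": {"series": [{"claw": 1, "x": 0.0011, "y": -0.013, "z": -0.0007, "twist": 0}, {"claw": 1, "x": 0.005, "y": -0.025, "z": -0.0034, "twist": 0}, {"claw": 1, "x": 0.011, "y": -0.036, "z": -0.0078, "twist": 0}, {"claw": 1, "x": 0.0196, "y": -0.044, "z": -0.0135, "twist": 0}, {"claw": 1, "x": 0.029, "y": -0.0495, "z": -0.0204, "twist": 0}, {"claw": 1, "x": 0.04, "y": -0.051, "z": -0.0277, "twist": 0}, {"claw": 1, "x": 0.05, "y": -0.05, "z": -0.035, "twist": 0}, {"claw": 1, "x": 0.0606, "y": -0.045, "z": -0.042, "twist": 0}, {"claw": 1, "x": 0.069, "y": -0.038, "z": -0.0483, "twist": 0}, {"claw": 1, "x": 0.076, "y": -0.0274, "z": -0.053, "twist": 0}, {"claw": 1, "x": 0.08, "y": -0.016, "z": -0.056, "twist": 0}, {"claw": 1, "x": 0.082, "y": -0.0026, "z": -0.057, "twist": 0}], "squeeze": 10}}

```text
time: 23.4
tool_pos: [632.1, -61.8, 161.1]
orientation: [[0.969, 0.248, 0.001], [0.248, -0.969, 0.007], [0.002, -0.006, -1.0]]
ft_force: [-2.5, 4.4, 9.6]
finger_gap: 17.8
grasp_force: 10.1
```

{"name": "apply_moves", "arguments": {"series": [{"claw": 1, "x": -0.001, "y": 0.0125, "z": 0.0006, "twist": 0}, {"claw": 1, "x": -0.005, "y": 0.025, "z": 0.0034, "twist": 0}, {"claw": 1, "x": -0.011, "y": 0.035, "z": 0.0076, "twist": 0}, {"claw": 1, "x": -0.0197, "y": 0.044, "z": 0.0136, "twist": 0}, {"claw": 1, "x": -0.029, "y": 0.049, "z": 0.02, "twist": 0}, {"claw": 1, "x": -0.04, "y": 0.051, "z": 0.0277, "twist": 0}, {"claw": 1, "x": -0.05, "y": 0.05, "z": 0.035, "twist": 0}, {"claw": 1, "x": -0.0606, "y": 0.045, "z": 0.042, "twist": 0}, {"claw": 1, "x": -0.069, "y": 0.0375, "z": 0.048, "twist": 0}, {"claw": 1, "x": -0.076, "y": 0.0274, "z": 0.053, "twist": 0}, {"claw": 1, "x": -0.08, "y": 0.0155, "z": 0.056, "twist": 0}, {"claw": 1, "x": -0.08, "y": 0.0155, "z": 0.056, "twist": 0}]}}

```text
time: 24.6
tool_pos: [557.8, -99.4, 102.4]
orientation: [[0.969, 0.246, 0.001], [0.246, -0.969, 0.002], [0.002, -0.002, -1.0]]
ft_force: [5.4, -0.5, -3.4]
finger_gap: 17.9
grasp_force: 10.0
```

```bash
python3 dep.py
```

```text
t 24.6 pos [557.8 -99.4 102.4] yaw 14.2 q7 -74.0 F [ 5.4 -0.5 -3.4] gap 17.9 grip 10.0
go [-0.0062 -0.0109 -0.001 ] twist 0.006
phi 256.5 r 46.7
scene rim z 543 [194.  195.1 196.4] ptr 35 [194.9 195.8 196.5]
[('deck_level', [740.4, 28.2, 196.4], 0.95), ('pointer_tip', [732.8, 41.1, 190.1], 0.53)]
top rim z 507 [194.7 195.8 197. ] ptr 43 [194.3 195.6 196.8]
[('deck_level', [734.7, 28.8, 196.7], 0.73), ('pointer_tip', [733.6, 34.8, 193.9], 0.72)]
scene rim z 566 [193.9 195.2 196.5] ptr 38 [194.2 195.2 196.7]
[('deck_level', [738.8, 28.0, 196.1], 0.64), ('pointer_tip', [733.7, 40.9, 188.9], 0.62)]
top rim z 500 [194.7 195.9 197.1] ptr 45 [194.4 195.2 196.1]
[('deck_level', [721.7, 340.3, 3.6], 0.75), ('pointer_tip', [734.1, 38.0, 196.3], 0.73)]
```

Level. I release, retreat straight up and check the seating.

{"name": "apply_moves", "arguments": {"series": [{"claw": 0.3, "x": 0, "y": 0, "z": 0, "twist": 0}, {"claw": 0.3, "x": 0, "y": 0, "z": 0, "twist": 0}, {"claw": 0.2, "x": 0, "y": 0, "z": 0, "twist": 0}, {"claw": 0.2, "x": 0, "y": 0, "z": -0.02, "twist": 0}, {"claw": 0.2, "x": 0, "y": 0, "z": -0.06, "twist": 0}, {"claw": 0.2, "x": -0.03, "y": 0, "z": -0.1, "twist": 0}, {"claw": 0.2, "x": -0.08, "y": 0.03, "z": -0.12, "twist": 0}, {"claw": 0.2, "x": -0.1, "y": 0.07, "z": -0.12, "twist": 0}, {"claw": 0.2, "x": -0.1, "y": 0.07, "z": -0.12, "twist": 0}, {"claw": 0.2, "x": -0.1, "y": 0.07, "z": -0.12, "twist": 0}]}}

```text
time: 26.2
tool_pos: [476.1, -196.7, 222.9]
orientation: [[0.971, 0.238, -0.001], [0.238, -0.971, -0.0], [-0.001, -0.0, -1.0]]
ft_force: [0.3, 0.2, -0.1]
finger_gap: 34.8
grasp_force: 0.0
```

```bash
python3 dep.py; python3 look.py fin; python3 -c "
from cyl import *
for i in range(2):
    fit(cloud(imaging.snapshot('scene')),15,13,43,24,0)"
```

```text
t 26.2 pos [ 476.1 -196.7  222.9] yaw 13.8 q7 -58.0 F [ 0.3  0.2 -0.1] gap 34.8 grip 0.0
go [ 0.0963 -0.0859  0.1194] twist 0.001
phi 214.9 r 105.1
scene rim z 561 [193.8 195.2 196.4] ptr 40 [193.5 195.3 196.8]
[('deck_level', [737.3, 26.8, 195.0], 0.72), ('pointer_tip', [735.0, 41.3, 192.7], 0.51)]
top rim z 556 [194.5 195.8 196.9] ptr 43 [194.2 195.5 196.9]
[('deck_level', [736.2, 29.7, 197.0], 0.78), ('pointer_tip', [735.2, 35.8, 199.7], 0.58)]
scene rim z 529 [194.1 195.4 196.5] ptr 38 [193.9 195.3 197.2]
[('deck_level', [738.5, 26.9, 194.6], 0.63), ('pointer_tip', [733.9, 40.1, 195.7], 0.72)]
top rim z 564 [194.6 195.8 197.1] ptr 44 [193.3 194.6 195.7]
[('deck_level', [737.9, 32.3, 193.9], 0.72), ('pointer_tip', [730.8, 37.7, 195.8], 0.57)]
t 26.8 pos [ 477.3 -194.7  222.8] yaw 14.0 q7 -58.0 F [ 0.3 -0.2  0.5] gap 34.6 grip 0.0
go [ 0.1078 -0.0838  0.0505] twist 0.004
scene crank [(0.71, [432.2, -140.1, 0.7]), (0.7, [642.6, -69.7, 74.2])]
scene crank_block [(0.8, [435.8, -137.5, 70.6]), (0.74, [599.2, -82.0, 134.1])]
scene crank_grip [(0.46, [562.2, -104.8, 117.6]), (0.43, [473.9, -113.5, 84.7])]
scene shaft_tip []
scene shaft_seat []
scene deck_level [(0.63, [738.9, 29.2, 195.2])]
scene pointer_tip [(0.67, [731.2, 40.9, 191.6])]
top crank [(0.76, [636.5, -67.3, 75.6]), (0.6, [431.0, -140.1, -4.8])]
top crank_block [(0.9, [604.5, -79.7, 132.6]), (0.68, [433.6, -138.5, 78.5])]
top crank_grip [(0.61, [558.8, -109.9, 116.5]), (0.39, [471.8, -110.1, 91.3])]
top shaft_tip [(0.57, [734.6, 38.0, 197.4])]
top shaft_seat []
top deck_level [(0.64, [736.2, 30.1, 196.3])]
top pointer_tip [(0.49, [733.6, 37.1, 193.0])]
37 off xj,yj at s 28.0 [-5.2 -1.9] tilt fwd/side [19.7  3.7] rms 1.3
37 off xj,yj at s 28.0 [2.6 0.3] tilt fwd/side [58.4 -7.1] rms 1.63
```

View pics/fin.png

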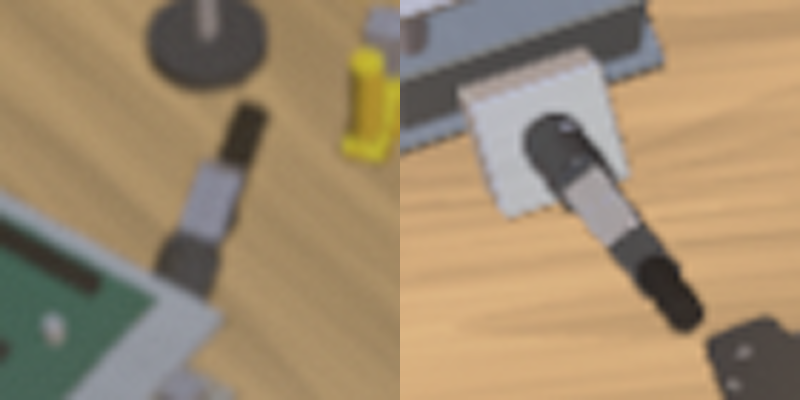

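The final crops show the crank seated on the shaft and released. The platform and pointer are level within about 1 mm, and the gripper is clear.

```bash
python3 -c "
from plant import ticket
print(ticket.hand_in())"
```

```text
the job is handed in; nothing more can be done
None
```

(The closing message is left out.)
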